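Load the insert nest and wedge it off its rests

TASK

Complete the row on the blue hinged nest tray: set the two loose brass mould inserts upright and flat in its two empty pockets, leaving the tray lying down on its rails. Then grip the orange wedge and push it, flat on the table and thin end first, between the rails under the tray's free front edge (the one with the yellow stripe) until that edge is just lifted off the rails, about 4 mm. Finish while still gripping the wedge there, flat on the table and carrying the tray by itself; never raise that edge more than 10 mm, and leave the bottle, tape ring and screwdriver alone.

Things in the scene. Friction and masses are not known exactly. Their poses are not given: they have to be found in the camera images.
- base: Fixed dark steel base under the tray. Two rails, 22 mm wide, 14 mm high, run along x at y = +-85 mm, x = -72 to +78 mm; between them the front is open to the bare table, 148 mm wide. A 10 mm high cross bar lies at the rear, x = +60 to +78 mm. Origin: on the table under the tray's centre; x points from the tray's front edge to its hinge
- tray: Blue 0.3 kg tray, a 130 x 200 x 5 mm plate on the rails, hinged at its rear edge; the front edge (yellow stripe) swings up freely and falls back. Origin: hinge axis, underside of the rear edge, mid width, 14 mm above the table; axes as the base's when down; the plate spans x = -130 to 0 mm. On it a row along y of three square pockets, 36 mm inside, walls 8 mm high, 5 mm thick
- lip (a point): Middle of the tray's free front edge, at the underside of the plate: 14 mm above the table when the tray lies on the rails. Its height shows the lift
- pocket0 (a point): Centre of the floor of the pocket at the tray's +y end, 62 mm from the middle one; 19 mm above the table with the tray down. Empty at the start. Axes as the tray's
- pocket1 (a point): Centre of the floor of the middle pocket, 65 mm behind the front edge; it already holds an insert
- pocket2 (a point): Centre of the floor of the pocket at the tray's -y end, 62 mm from the middle one. Empty at the start
- insert_a: Loose brass mould insert standing on the table: a block 28 x 28 mm and 36 mm high with a steel pin 18 mm across and 6 mm high on top; about 0.1 kg. Origin: centre of its underside, z up, x and y square to its sides. Either loose insert may go in either empty pocket
- insert_b: A second loose insert, the same as insert_a, standing on the table
- insert_c: A third insert, the same, which already stands in the middle pocket and stays there
- wedge: Orange wedge, 0.18 kg, 120 mm long (x), 28 mm wide (y). Origin: centre of the underside; x points to the nose at +60 mm. The top slopes from 5 mm high at the nose at 15 degrees (0.268 mm per mm) to 24 mm at x = -12 mm; grip block x = -60 to -12 mm, 30 mm high. It meets the resting tray edge with the nose 34 mm past it and lifts it 4 mm at 49 mm
- wedge_grip (a point): Point to grip the wedge, across its 28 mm width: in the grip block, 38 mm behind the wedge's origin and 24 mm above the table. Axes as the wedge's
- wedge_nose (a point): Middle of the wedge's thin nose, at table level, 60 mm ahead of the wedge's origin
- bottle: Clear water bottle with a red cap, 64 mm across, 190 mm tall; a bystander. Origin: centre of its underside
- tape: Yellow tape ring, 96 mm across, 24 mm high, lying flat; a bystander. Origin: centre of its underside
- driver: Screwdriver with a green handle, lying on the table; a bystander. Origin: under the middle of its length
Things that resemble listed ones, but are neither listed nor needed, are in the scene too. Of the things that look like the wedge, the smallest one is meant.

How it is judged (in metres and radians):
On the way:
1. all three inserts stand flat in the row of pockets, let go, with the tray down on its rails (horizontal distance between insert_c and pocket1 below 0.01 m and z of insert_c in the frame of pocket1 between -0.004 and 0.004 m and angle between insert_c's own z axis and vertical below 0.15 rad and ((horizontal distance between insert_a and pocket0 below 0.01 m and z of insert_a in the frame of pocket0 between -0.004 and 0.004 m and angle between each of insert_a, insert_b's own z axis and vertical below 0.15 rad and horizontal distance between insert_b and pocket2 below 0.01 m and z of insert_b in the frame of pocket2 between -0.004 and 0.004 m) or (horizontal distance between insert_b and pocket0 below 0.01 m and z of insert_b in the frame of pocket0 between -0.004 and 0.004 m and angle between each of insert_b, insert_a's own z axis and vertical below 0.15 rad and horizontal distance between insert_a and pocket2 below 0.01 m and z of insert_a in the frame of pocket2 between -0.004 and 0.004 m)) and contact force between each of the arm, the fingers and insert_a below 0.3 N and contact force between each of the arm, the fingers and insert_b below 0.3 N and contact force between each of the arm, the fingers and insert_c below 0.3 N and height (world z) of lip below 0.015 m), for 0.2 s.
At the end, for the whole second after the job is handed in: Each pocket holds one upright, released insert (within 10 mm and 0.15 rad, within 4 mm of its floor). The tray front edge is 2-7 mm up, pressing on the wedge with over 0.8 N, untouched by the robot. The wedge is at rest, flat on the table (4 mm, 0.08 rad), gripped with over 2 N (horizontal distance between insert_c and pocket1 below 0.01 m and z of insert_c in the frame of pocket1 between -0.004 and 0.004 m and angle between insert_c's own z axis and vertical below 0.15 rad and ((horizontal distance between insert_a and pocket0 below 0.01 m and z of insert_a in the frame of pocket0 between -0.004 and 0.004 m and angle between each of insert_a, insert_b's own z axis and vertical below 0.15 rad and horizontal distance between insert_b and pocket2 below 0.01 m and z of insert_b in the frame of pocket2 between -0.004 and 0.004 m) or (horizontal distance between insert_b and pocket0 below 0.01 m and z of insert_b in the frame of pocket0 between -0.004 and 0.004 m and angle between each of insert_b, insert_a's own z axis and vertical below 0.15 rad and horizontal distance between insert_a and pocket2 below 0.01 m and z of insert_a in the frame of pocket2 between -0.004 and 0.004 m)) and contact force between each of the arm, the fingers and insert_a below 0.3 N and contact force between each of the arm, the fingers and insert_b below 0.3 N and contact force between each of the arm, the fingers and insert_c below 0.3 N and height (world z) of lip between 0.016 and 0.021 m and contact force between wedge and tray above 0.8 N and contact force between the fingers and wedge above 2 N and contact force between each of the arm, the fingers and tray below 0.5 N and height (world z) of wedge below 0.004 m and angle between wedge's own z axis and vertical below 0.08 rad and linear speed of wedge below 0.01 m/s); the arm keeps its last pose, push and grip.
It fails at once if the tray's front edge is raised more than 12 mm off its rails (height (world z) of lip above 0.026 m).
It fails at once if the bottle is knocked or moved by more than 30 mm (distance of bottle from where it was at the start of the episode above 0.03 m).
It fails at once if the tape ring is knocked or moved by more than 30 mm (distance of tape from where it was at the start of the episode above 0.03 m).
It fails at once if the screwdriver is knocked or moved by more than 30 mm (distance of driver from where it was at the start of the episode above 0.03 m).
It also fails if it takes over 64 s, if anything falls off the work surface, if the arm or the gripper's body presses on something with over 40 N, if the wrist force passes 120 N, or if a joint passes its speed limit or range.

ROBOT

A 6-joint arm with a two-finger parallel gripper is mounted at the origin on the work surface. World frame = base frame: x ahead of the robot, y to its left, z up, the work surface at z = 0. Lengths are in mm, angles in degrees, forces in N, time in s.
With the tool pointing down it reaches from about 350 to 850 mm from the base axis. Payload 8.1 kg.
Tool frame: the origin (TCP) lies at the very end of the fingers, on their centre line; the grasp point (between the pads) lies r.tcp_to_grasp behind it (r.tcp_to_grasp is the distance from the TCP to the grasp point, in mm); z points along the fingers, y is the line along which they close (so a half turn about z gives the same grasp; the last joint's range is limited). The gripper opens to 85 mm and grips with 20 to 120 N. Pads are 22 mm wide; open, the fingers measure 114 mm over their backs; the gripper's body (76 mm by 85 mm) begins 54 mm behind the grasp point. The pads swing forward as they close: fully open they stand 13 mm farther back than shut.
Start: joints at [66.612, 7.471, 85.268, -0, 87.261, -4.893], TCP at [190.312, 569.022, 231.292] pointing down, gripper open.
Joint ranges: [-169.43, 169.43], [-51.17, 129.36], [1.28, 143.12], [-76.62, 256.62], [0, 156.53], [-152.29, 152.29]. Speed limits (degrees/s): [136.94, 136.94, 159.86, 180, 180, 180].

INTERFACE

Orientations are given as [roll, pitch, yaw] about the fixed x, y, z axes, in that order (R = Rz(yaw) Ry(pitch) Rx(roll)).
In Python, from bench import sense, viewer, order, r gives the robot as it stands.
- The arm moves only by the tool carry_out, never from a script. Its argument "increments" is one flat list of numbers, 7 for each row, row after row: the shift along the tool's x, y, z as a fraction of full scale, then the turn, a rotation vector about the tool's x, y, z as a fraction of full scale, then the opening, from -1 (shut) to 1 (fully open). A call has exactly 10 rows; each row is the pose to reach, as a shift and turn from the pose commanded when the call began, along the tool's axes at that moment, turning the shorter way round; what a row does not reach only later rows make up. Full scale, the value 1, is 400 mm for a shift and 2 pi rad for a turn. A row lasts 1/8 s, in which the tool goes at most 62.5 mm and 10.7 degrees, less where a joint would pass 70% of its speed; a pose out of reach is approached as far as the arm can. A call with a number of a shift or a turn outside -1 to 1 is refused whole. A call with a gripper value outside its range is refused whole. The fingers move at their own pace and stop on an object; "force" is the grip in N (left out, the last holds). Time passes only in rows, so rows that repeat a pose let the fingers close, or fill a call up. It gives the time, the measured TCP pose, the force, the opening and the grip force at its end, in the units of the state.
- sense(): the state, without advancing time (a new reading comes with each control period).
- viewer.snapshot(name): name is "scene" or "top" or "wrist"; returns the picture (384x512x3 uint8, red, green, blue); there is no depth.
- viewer.get_calibration(name): a dict with "fx", "fy", "cx", "cy" (pixels), "R" (3x3) and "t" (3): a world point X has camera coordinates R X + t. Camera axes: x right, y down, z forward; pixel columns grow to the right and rows downward; lengths in mm; the calibration is good to about 2 mm. A picture is of the moment at which its call begins: read the wrist's pose just before it. get_calibration takes no time and is no camera call; for the wrist camera it gives the pose at the moment of the call.
- order.hand_in(): hands the job in; it is judged then, once.
The state is a dict: "time": time; "joint_pos": joint angles; "qd": joint speeds; "joint_efforts": joint torques, N m; "tool_pos": TCP position; "tcp_rot": TCP orientation; "ft_force": force on the tool from outside, world axes, zero at the start; "wrist_torque": the same for the moment, N m; "finger_gap": finger opening in mm; "grip_force": force on a finger pad.
Only numpy, scipy, OpenCV 4.12 (cv2) and the standard library are available. Lean on these libraries where they do the work, as an engineer would, in place of code of your own. Each camera call takes 0.05 s, during which the arm holds its last target. There are 200 camera calls.

## Working session

There is one attempt and no reset: what is moved stays moved. The work goes in short steps, Python scripts to look and compute and a tool call to move; the robot and the scene stay as the last step left them, time stands still between calls to the robot, and variables do not carry over. Pictures are saved under pics/ and viewed, at most 10 in all, crops included, and the job is handed in when it is done.

Besides the shell and the picture viewer there is one more tool, called in YAML: its name, and indented under it one key for each argument. carry_out: Moves the arm, as the interface text tells. Its arguments: {"type":"object","properties":{"increments":{"type":"array"},"force":{"type":"number"}},"required":["increments"]}

```bash
mkdir -p pics
python3 - <<'E'
from bench import sense, viewer, order, r
import cv2,numpy as np
s=sense();print(s['time'],s['tool_pos'],s['tcp_rot'],s['finger_gap'],r.tcp_to_grasp)
for n in("scene","top","wrist"):
    c=viewer.get_calibration(n);print(n,{k:np.round(v,3).tolist() for k,v in c.items()})
    im=viewer.snapshot(n);cv2.imwrite(f"pics/{n}0.png",cv2.cvtColor(im,cv2.COLOR_RGB2BGR))
E
```

```text
0.0 [190.08534331 568.50692549 230.22681152] [-1.79892636e+02 -1.03650880e-02  1.61504606e+02] 85.66061980688174 18.700000000000003
scene {'fx': 349.459, 'fy': 349.459, 'cx': 258.284, 'cy': 194.128, 'R': [[-0.022, 1.0, 0.017], [0.716, 0.027, -0.697], [-0.697, -0.003, -0.717]], 't': [12.984, -343.005, 1423.781]}
top {'fx': 424.216, 'fy': 424.216, 'cx': 258.939, 'cy': 186.296, 'R': [[-0.002, -1.0, -0.016], [-0.989, 0.004, -0.149], [0.149, 0.016, -0.989]], 't': [14.281, 543.673, 1070.172]}
wrist {'fx': 339.173, 'fy': 339.173, 'cx': 260.085, 'cy': 193.905, 'R': [[0.317, 0.948, -0.002], [0.915, -0.305, 0.265], [0.25, -0.086, -0.964]], 't': [-599.076, -33.889, 379.221]}
```

View pics/top0.png

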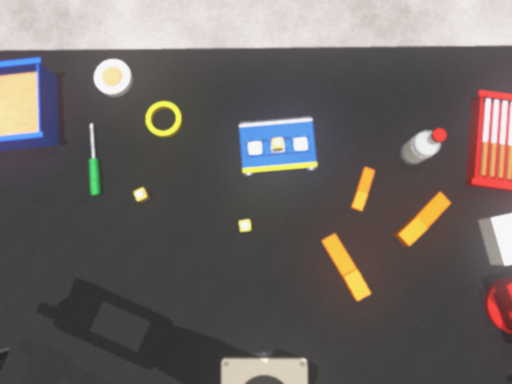

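View pics/scene0.png

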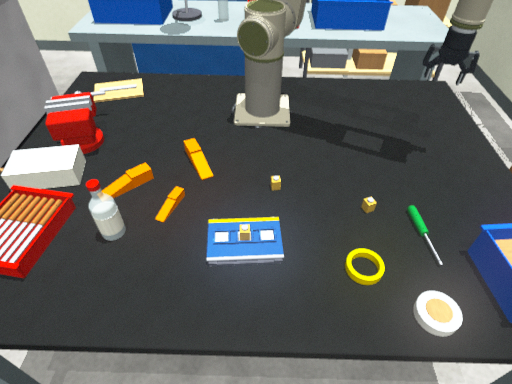

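The top view shows the tray at about (278,145) with its yellow stripe toward the robot. The loose inserts are at (140,194) and (245,225). The smallest wedge is at (363,188), and the bottle is at (415,150). The scene view agrees: inserts at (276,183) and (369,204), small wedge at (170,204), tray at (245,240).

```bash
cat > h.py <<'E'
from bench import sense, viewer, order, r
import cv2,numpy as np
from scipy.spatial.transform import Rotation as Ro
def ray(c,uv):
    R=np.array(c['R']);t=np.array(c['t'])
    d=np.array([(uv[0]-c['cx'])/c['fx'],(uv[1]-c['cy'])/c['fy'],1])
    return -R.T@t, R.T@d
def plane(c,uv,z):
    o,d=ray(c,uv);return o+d*(z-o[2])/d[2]
def tri(obs):  # [(calib,uv),...]
    A=np.zeros((3,3));b=np.zeros(3);L=[]
    for c,uv in obs:
        o,d=ray(c,uv);d=d/np.linalg.norm(d);P=np.eye(3)-np.outer(d,d);A+=P;b+=P@o;L.append((P,o))
    X=np.linalg.solve(A,b);return X,[round(float(np.linalg.norm(P@(X-o))),2) for P,o in L]
def proj(c,X):
    p=np.atleast_2d(X)@np.array(c['R']).T+np.array(c['t'])
    return np.c_[c['fx']*p[:,0]/p[:,2]+c['cx'],c['fy']*p[:,1]/p[:,2]+c['cy']]
def blobs(im,lo,hi,amin=30):
    m=cv2.inRange(cv2.cvtColor(im,cv2.COLOR_RGB2HSV),lo,hi)
    n,l,st,ce=cv2.connectedComponentsWithStats(m)
    return [(int(st[i,4]),ce[i],st[i,:4],(l==i).astype(np.uint8)) for i in range(1,n) if st[i,4]>=amin]
def snap(n,name=None):
    c=viewer.get_calibration(n);im=viewer.snapshot(n)
    if name: cv2.imwrite(f"pics/{name}.png",cv2.cvtColor(im,cv2.COLOR_RGB2BGR))
    return c,im
def move(pos,yaw,cur=None):
    """increments from commanded pose cur=(pos,rpy) to pos, tool down with yaw"""
    s=sense();p,e=(s['tool_pos'],s['tcp_rot']) if cur is None else cur
    R0=Ro.from_euler('xyz',e,degrees=True);R1=Ro.from_euler('xyz',[180,0,yaw],degrees=True)
    d=R0.inv().apply(np.array(pos)-p)/400;w=(R0.inv()*R1).as_rotvec()/(2*np.pi)
    return np.round(np.r_[d,w],4).tolist()
E
python3 - <<'E'
from h import *
for n in("top","scene"):
    c=viewer.get_calibration(n);im=cv2.cvtColor(cv2.imread(f"pics/{n}0.png"),cv2.COLOR_BGR2RGB)
    for nm,lo,hi in(("orange",(8,150,120),(21,255,255)),("yel",(22,80,90),(34,255,255)),("blue",(100,120,60),(125,255,255)),("white",(0,0,190),(180,40,255))):
        for a,ce,st,m in blobs(im,lo,hi):
            if st[1]<70: continue
            k=cv2.minAreaRect(np.argwhere(m)[:,::-1].astype(np.float32))
            P=plane(c,ce,15);print(n,nm,a,ce.round(1),st,'rect',np.round(k[1],1),'z15',P.round(0)[:2])
a=cv2.imread("pics/top0.png")[105:245,230:390];b=cv2.imread("pics/scene0.png")[165:270,150:300]
cv2.imwrite("pics/c1.png",np.vstack([cv2.resize(a,(480,420),interpolation=2)]))
E
```

```text
top orange 414 [363.8 185.1] [351 167  24  45] rect [13.  44.3] z15 [ 550. -267.]
top orange 840 [426.6 215.1] [395 192  56  54] rect [19.1 63.6] z15 [ 469. -429.]
top orange 531 [342.  261.5] [322 233  49  68] rect [71.3 18.4] z15 [ 349. -203.]
top yel 845 [ 18.2 102.3] [ 0 76 36 55] rect [54. 35.] z15 [788. 684.]
top yel 819 [163.3 118.6] [144 100  39  38] rect [37. 38.] z15 [737. 276.]
top yel 382 [279.4 167.6] [241 162  77  12] rect [ 5.2 76.4] z15 [598. -42.]
top yel 109 [140.5 194. ] [133 187  15  15] rect [13.  13.4] z15 [528. 331.]
top yel 150 [359.5 199.6] [353 191  13  18] rect [ 8.8 17.2] z15 [ 511. -254.]
top yel 112 [244.8 225.3] [238 218  15  15] rect [13.4 13.6] z15 [443.  51.]
top yel 342 [413.2 230.4] [400 218  26  26] rect [13.4 24. ] z15 [ 429. -392.]
top yel 354 [340.  256.6] [326 238  27  35] rect [36.7 12. ] z15 [ 361. -198.]
top yel 382 [356.8 284.6] [345 270  25  30] rect [27.3 14.2] z15 [ 290. -239.]
top blue 2164 [277.1 143.6] [239 122  78  45] rect [38.6 74.9] z15 [665. -37.]
top white 76 [ 26.4 124.7] [ 0 98 38 38] rect [23.3 52.3] z15 [723. 656.]
top whit
[... 3687 characters left out ...]
243.3] [ 10 224  32  39] rect [ 4.1 47.5] z15 [ 699. -616.]
scene white 34 [243.9 226.4] [239 224   9   6] rect [5. 8.] z15 [621. -40.]
scene white 118 [267.  234.8] [261 230  13  10] rect [ 9. 12.] z15 [648.  25.]
scene white 124 [220.9 236.4] [215 232  13  10] rect [ 9. 12.] z15 [ 658. -101.]
scene white 67 [433.2 248.7] [425 233  17  32] rect [34.9  2.2] z15 [680. 471.]
scene white 241 [244.6 257.2] [207 255  77   6] rect [ 3.1 76.1] z15 [724. -33.]
scene white 963 [439.1 311.7] [416 291  47  43] rect [50.2 35.4] z15 [859. 426.]
scene white 299 [ 14.1 356.1] [  0 350  28  18] rect [27.  16.8] z15 [ 984. -501.]
scene white 1378 [468.9 372.6] [433 363  79  21] rect [20. 78.] z15 [991. 443.]
```

Run:
```python
from h import *
s=sense();c=viewer.get_calibration("wrist");R=np.array(c['R']);C=-R.T@np.array(c['t'])
T=Ro.from_euler('xyz',s['tcp_rot'],degrees=True)
print("cam in tool",T.inv().apply(C-s['tool_pos']),"axis in tool",T.inv().apply(R[2]),"right",T.inv().apply(R[0]))
print(move([440,40,330],90));
```

```text
cam in tool [  67.54976032    0.18348422 -142.98883869] axis in tool [-2.64803511e-01 -5.72082596e-04  9.64302221e-01] right [-2.22861036e-04  9.99999834e-01  5.32061532e-04]
[-1.0115, -1.0556, -0.2474, -0.0002, 0.0001, 0.1986]
```

Run:
```python
from h import *
print(move([460,250,230],90));
```

```text
[-0.8925, -0.5415, 0.0019, -0.0002, 0.0001, 0.1986]
```

carry_out:
  increments: [-0.8925, -0.5415, 0, 0, 0, 0.1986, 1, -0.8925, -0.5415, 0, 0, 0, 0.1986, 1, -0.8925, -0.5415, 0, 0, 0, 0.1986, 1, -0.8925, -0.5415, 0, 0, 0, 0.1986, 1, -0.8925, -0.5415, 0, 0, 0, 0.1986, 1, -0.8925, -0.5415, 0, 0, 0, 0.1986, 1, -0.8925, -0.5415, 0, 0, 0, 0.1986, 1, -0.8925, -0.5415, 0, 0, 0, 0.1986, 1, -0.8925, -0.5415, 0, 0, 0, 0.1986, 1, -0.8925, -0.5415, 0, 0, 0, 0.1986, 1]

```text
time: 1.4
tool_pos: [459.4, 251.4, 231.2]
tcp_rot: [-180.0, -0.0, 90.1]
ft_force: [-0.5, -0.1, 0.5]
finger_gap: 85.5
grip_force: 0.0
```

Run:
```python
from h import *
s=sense();print(s['time'],s['tool_pos'],s['tcp_rot'])
c,im=snap("wrist","w1"); np.save("c_w1.npy",c,allow_pickle=True)
print(move([540,-80,230],90));
```

```text
1.4 [459.4067445  251.35012452 231.18120346] [-1.79978844e+02 -9.13553085e-03  9.01455495e+01]
[-0.829, 0.1993, 0.003, -0.0, -0.0, 0.0004]
```

carry_out:
  increments: [-0.83, 0.2, 0, 0, 0, 0, 1, -0.83, 0.2, 0, 0, 0, 0, 1, -0.83, 0.2, 0, 0, 0, 0, 1, -0.83, 0.2, 0, 0, 0, 0, 1, -0.83, 0.2, 0, 0, 0, 0, 1, -0.83, 0.2, 0, 0, 0, 0, 1, -0.83, 0.2, 0, 0, 0, 0, 1, -0.83, 0.2, 0, 0, 0, 0, 1, -0.83, 0.2, 0, 0, 0, 0, 1, -0.83, 0.2, 0, 0, 0, 0, 1]

```text
time: 2.7
tool_pos: [540.2, -80.5, 231.4]
tcp_rot: [180.0, -0.0, 90.1]
ft_force: [-0.1, 0.1, 0.2]
finger_gap: 85.4
grip_force: 0.0
```

Run:
```python
from h import *
s=sense();print(s['time'],s['tool_pos'],s['tcp_rot'])
c,im=snap("wrist","w2"); np.save("c_w2.npy",c,allow_pickle=True)
a=cv2.imread("pics/w1.png");b=cv2.imread("pics/w2.png")
cv2.imwrite("pics/w2b.png",cv2.resize(b,(800,600),interpolation=cv2.INTER_CUBIC))
```

```text
2.7 [540.20640506 -80.45188466 231.42518337] [ 1.79989894e+02 -3.94451013e-03  9.01119699e+01]
```

View pics/w1.png

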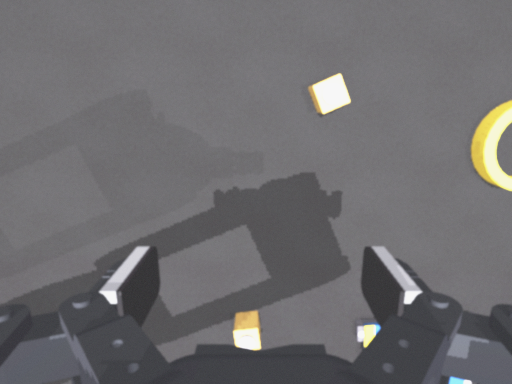

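View pics/w2b.png

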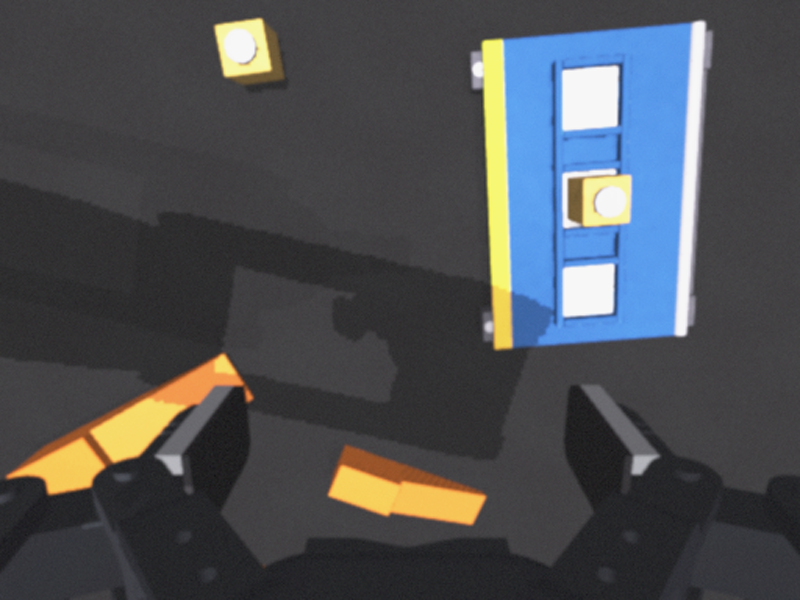

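w1 shows insert_b at (330,94), turned about 20°. w2b shows insert_a at (248,50), the tray with its stripe on the robot side, and empty pockets at (590,98) and (588,290). The small wedge has its grip block at (365,485) and its nose at (480,510), pointing +x and slightly -y.

```bash
cat > fit.py <<'E'
from h import *
from scipy.optimize import least_squares
ang=np.deg2rad(np.arange(0,360,10));N=np.c_[np.cos(ang),np.sin(ang)]
def pose(p,P): 
    c,s=np.cos(p[2]),np.sin(p[2]);return P@np.array([[c,s,0],[-s,c,0],[0,0,1]])+[p[0],p[1],p[3] if len(p)>3 else 0]
def box(x0,x1,y0,y1,z0,z1): return np.array([[x,y,z] for x in(x0,x1) for y in(y0,y1) for z in(z0,z1)],float)
th=np.linspace(0,2*np.pi,16,endpoint=False)
INS=np.vstack([box(-14,14,-14,14,0,36),np.c_[9*np.cos(th),9*np.sin(th),0*th+42]])
WED=np.vstack([box(-60,-12,-14,14,0,30),box(59.9,60,-14,14,0,5)])
def sup(pts): return (N@np.asarray(pts,float).T).max(1)
def near(im,uv,lo,hi,rad=25):
    b=[x for x in blobs(im,lo,hi,20) if np.hypot(*(x[1]-uv))<rad]
    m=sum(x[3] for x in b); return np.argwhere(m)[:,::-1]
def fit(P,p0,views):  # views: (calib, pixels)
    S=[(c,sup(px)) for c,px in views]
    f=lambda p:np.concatenate([(sup(proj(c,pose(p,P)))-0.5-s) for c,s in S])
    q=least_squares(f,p0,x_scale=[1,1,.02,1][:len(p0)],diff_step=1e-5,loss='soft_l1')
    return q.x,[round(float(np.sqrt(np.mean(x**2))),2) for x in np.split(f(q.x),len(S))]
def load(n): return cv2.cvtColor(cv2.imread(f"pics/{n}.png"),cv2.COLOR_BGR2RGB)
def cal(n): return np.load(f"c_{n}.npy",allow_pickle=True).item()
def pocket(p,off,c):  # visible floor polygon
    a,b=[proj(c,pose(p,np.array([[-65+18*i,off+18*j,z] for i,j in((1,1),(1,-1),(-1,-1),(-1,1))],float))).astype(np.float32) for z in(5.,13.)]
    return cv2.intersectConvexConvex(a,b)[1].reshape(-1,2)
def fit_tray(p0,views): # views (calib,px pocket0,px pocket2); tray origin pose x,y,yaw,z
    f=lambda p:np.concatenate([sup(pocket(p,o,c))-0.5-sup(px) for c,a,b in views for o,px in((62,a),(-62,b))])
    q=least_squares(f,p0,x_scale=[1,1,.02,1],diff_step=1e-4,loss='soft_l1')
    return q.x,[round(float(np.sqrt(np.mean(x**2))),2) for x in np.split(f(q.x),len(views))]
E
cat > t.py <<'E'
from fit import *
ct,cs=viewer.get_calibration("top"),viewer.get_calibration("scene");it,is_=load("top0"),load("scene0")
c1,i1,c2,i2=cal("w1"),load("w1"),cal("w2"),load("w2")
Y=((8,70,70),(40,255,255));O=((4,120,90),(34,255,255));W=((0,0,170),(180,50,255));k=512/800
vs={"a":(INS,[437,50,0,0],[(ct,it,(244.8,225.3)),(cs,is_,(275.5,182)),(c2,i2,(248*k,50*k))],Y),
"b":(INS,[524,330,.35,0],[(ct,it,(140.5,194)),(cs,is_,(368.8,204)),(c1,i1,(330,94))],((8,40,70),(40,255,255))),
"wedge":(WED,[535,-262,-.2,0],[(ct,it,(363,188)),(cs,is_,(170,203)),(c2,i2,(405*k,488*k))],O)}
for n,(P,p0,v,H) in vs.items():
    V=[(c,near(im,uv,*H,rad=15)) for c,im,uv in v]
    for sub in(V,V[2:],V[:2]):
        x,e=fit(P,p0 if len(sub)>1 else p0[:3],sub);x=x.copy();x[2]=np.degrees(x[2]);print(n,x.round(1),e)
V=[(c,near(im,a,*W,rad=6),near(im,b,*W,rad=6)) for c,im,a,b in((ct,it,(254.5,147.4),(300.3,143.4)),(cs,is_,(267,234.8),(220.9,236.4)),(c2,i2,(590*k,98*k),(588*k,290*k)))]
for sub in(V,V[2:],V[:2]):
    x,e=fit_tray([721,-34,.065,14],sub);print("tray",x[:2].round(1),np.degrees(x[2]).round(1),x[3].round(1),e)
    for o in(62,0,-62):print(pose(x,np.array([[-65.,o,5]])).round(1))
E
python3 t.py
```

```text
a [443.6  48.6   6.8   2.1] [1.28, 0.53, 0.45]
a [442.9  48.8   6.7] [0.53]
a [444.   49.6  11.6   1.7] [1.25, 0.48]
b [526.5 325.6  23.6   2.5] [1.39, 0.71, 0.89]
b [526.8 325.4  25. ] [0.99]
b [5.266e+02 3.270e+02 2.050e+01 4.000e-01] [1.36, 0.56]
wedge [ 542.4 -265.4  -21.1    2.5] [0.72, 0.45, 0.34]
wedge [ 542.3 -267.3  -21.1] [0.44]
wedge [ 542.6 -265.   -20.6    1.5] [0.72, 0.35]
tray [723.3 -33.3] 4.7 13.8 [0.55, 0.3, 0.47]
[[653.4  23.2  18.8]]
[[658.5 -38.6  18.8]]
[[ 663.7 -100.4   18.8]]
tray [723.3 -33.5] 4.7 14.3 [0.42]
[[653.4  22.9  19.3]]
[[658.5 -38.9  19.3]]
[[ 663.6 -100.7   19.3]]
tray [722.9 -32.2] 4.8 13.0 [0.33, 0.32]
[[653.   24.2  18. ]]
[[658.1 -37.6  18. ]]
[[663.3 -99.4  18. ]]
```

```bash
cat > plan.py <<'E'
import sys,json,os
from h import *
def apply(cur,inc):
    R0=Ro.from_euler('xyz',cur[1],degrees=True)
    return [(np.array(cur[0])+R0.apply(np.array(inc[:3])*400)).tolist(),(R0*Ro.from_rotvec(np.array(inc[3:])*2*np.pi)).as_euler('xyz',degrees=True).tolist()]
def plan(wps):
    """wps: (x,y,z,yaw); prints rows; assumes the last one gets commanded fully"""
    cur=json.load(open("cmd.json"));s=sense();print("t",s['time'],"cmd",np.round(cur,1).tolist(),"meas",s['tool_pos'].round(1),s['tcp_rot'].round(1))
    for w in wps:
        q=np.round(move(w[:3],w[3],cur),3);print(w,q.tolist())
    json.dump(apply(cur,q),open("cmd.json","w"))
E
python3 - <<'E'
from plan import *
c=[[190.312,569.022,231.292],[180,0,161.505]]
c=apply(c,[-.8925,-.5415,0,0,0,.1986]);c=apply(c,[-.83,.2,0,0,0,0]);json.dump(c,open("cmd.json","w"))
plan([(443.3,48.8,100,96.8),(443.3,48.8,40,96.8),(443.3,48.8,9,96.8)])
E
```

```text
t 2.75 cmd [[540.2, -81.6, 231.3], [180.0, 0.0, 90.0]] meas [540.2 -80.7 231.4] [180.    0.   90.1]
(443.3, 48.8, 100, 96.8) [0.326, -0.242, 0.328, 0.0, 0.0, -0.019]
(443.3, 48.8, 40, 96.8) [0.326, -0.242, 0.478, 0.0, 0.0, -0.019]
(443.3, 48.8, 9, 96.8) [0.326, -0.242, 0.556, 0.0, 0.0, -0.019]
```

carry_out:
  increments: [0.326, -0.242, 0.328, 0, 0, -0.019, 1, 0.326, -0.242, 0.328, 0, 0, -0.019, 1, 0.326, -0.242, 0.328, 0, 0, -0.019, 1, 0.326, -0.242, 0.328, 0, 0, -0.019, 1, 0.326, -0.242, 0.478, 0, 0, -0.019, 1, 0.326, -0.242, 0.52, 0, 0, -0.019, 1, 0.326, -0.242, 0.556, 0, 0, -0.019, 1, 0.326, -0.242, 0.556, 0, 0, -0.019, 1, 0.326, -0.242, 0.556, 0, 0, -0.019, -1, 0.326, -0.242, 0.556, 0, 0, -0.019, -1]
  force: 40

```text
time: 4.0
tool_pos: [444.6, 48.6, 10.2]
tcp_rot: [179.9, 0.0, 96.8]
ft_force: [-0.3, 0.9, -1.0]
finger_gap: 51.4
grip_force: 0.0
```

Run:
```python
from plan import *
print(sense()['finger_gap'],sense()['grip_force'])
plan([(443.3,48.8,9,96.8),(443.3,48.8,90,96.8),(653.4,23.2,90,94.7)])
```

```text
51.414005333409236 0.0
t 4.0 cmd [[443.4, 48.8, 8.9], [180.0, 0.0, 96.8]] meas [444.6  48.6  10.2] [179.9   0.   96.8]
(443.3, 48.8, 9, 96.8) [0.0, -0.0, -0.0, 0.0, -0.0, 0.0]
(443.3, 48.8, 90, 96.8) [0.0, -0.0, -0.203, 0.0, -0.0, 0.0]
(653.4, 23.2, 90, 94.7) [-0.126, 0.514, -0.203, 0.0, -0.0, 0.006]
```

carry_out:
  increments: [0, 0, 0, 0, 0, 0, -1, 0, 0, 0, 0, 0, 0, -1, 0, 0, 0, 0, 0, 0, -1, 0, 0, -0.05, 0, 0, 0, -1, 0, 0, -0.203, 0, 0, 0, -1, -0.126, 0.514, -0.203, 0, 0, 0.006, -1, -0.126, 0.514, -0.203, 0, 0, 0.006, -1, -0.126, 0.514, -0.203, 0, 0, 0.006, -1, -0.126, 0.514, -0.203, 0, 0, 0.006, -1, -0.126, 0.514, -0.203, 0, 0, 0.006, -1]
  force: 40

```text
time: 5.25
tool_pos: [654.3, 22.9, 89.0]
tcp_rot: [-179.9, -0.0, 94.7]
ft_force: [-1.1, 0.4, -1.5]
finger_gap: 27.4
grip_force: 40.1
```

Run:
```python
from plan import *
s=sense();print(s['finger_gap'],s['grip_force'],s['tool_pos'])
c,im=snap("wrist","w3");np.save("c_w3.npy",c,allow_pickle=True)
a=cv2.imread("pics/w3.png");b=snap("scene","s3")
b=cv2.resize(cv2.imread("pics/s3.png")[150:270,180:340],None,fx=2.4,fy=2.4);b=cv2.copyMakeBorder(b,0,384-b.shape[0],0,0,0)
cv2.imwrite("pics/v3.png",np.hstack([a,b])[:, :800])
```

```text
27.380489455287027 40.06597280502319 [654.26191578  22.88503713  89.02034437]
```

View pics/v3.png

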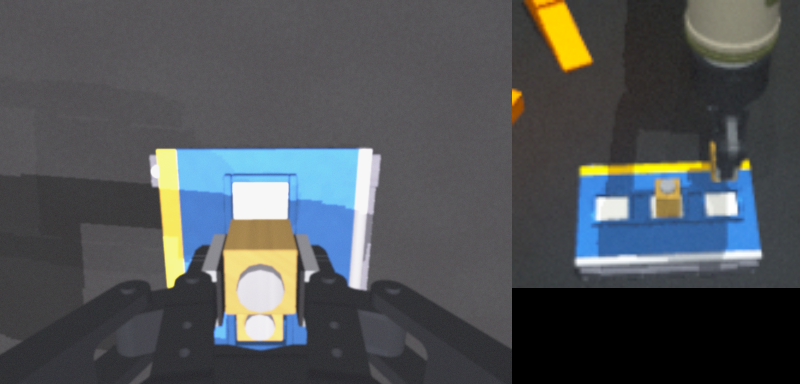

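The insert is held upright and square above pocket0: block at (260,265), visible pocket floor at (260,200).

Run:
```python
from plan import *
plan([(653.4,23.2,z,94.7) for z in (45,33,29,28.3,90)])
```

```text
t 5.35 cmd [[653.5, 23.2, 90.1], [-180.0, 0.0, 94.7]] meas [652.5  23.4  89.2] [-179.9   -0.    94.7]
(653.4, 23.2, 45, 94.7) [-0.0, -0.0, 0.113, -0.0, -0.0, -0.0]
(653.4, 23.2, 33, 94.7) [-0.0, -0.0, 0.143, -0.0, -0.0, -0.0]
(653.4, 23.2, 29, 94.7) [-0.0, -0.0, 0.153, -0.0, -0.0, -0.0]
(653.4, 23.2, 28.3, 94.7) [-0.0, -0.0, 0.154, -0.0, -0.0, -0.0]
(653.4, 23.2, 90, 94.7) [-0.0, -0.0, 0.0, -0.0, -0.0, -0.0]
```

carry_out:
  increments: [0, 0, 0.113, 0, 0, 0, -1, 0, 0, 0.143, 0, 0, 0, -1, 0, 0, 0.153, 0, 0, 0, -1, 0, 0, 0.154, 0, 0, 0, -1, 0, 0, 0.154, 0, 0, 0, -1, 0, 0, 0.154, 0, 0, 0, 0.2, 0, 0, 0.154, 0, 0, 0, 0.2, 0, 0, 0.154, 0, 0, 0, 0.2, 0, 0, 0.08, 0, 0, 0, 0.2, 0, 0, 0, 0, 0, 0, 1]

```text
time: 6.6
tool_pos: [652.8, 23.3, 89.9]
tcp_rot: [-179.9, -0.0, 94.7]
ft_force: [-0.3, 0.5, 0.2]
finger_gap: 68.0
grip_force: 0.0
```

Run:
```python
from plan import *
plan([(526.6,325.8,110,114),(526.6,325.8,9,114)])
```

```text
t 6.6 cmd [[653.5, 23.2, 90.1], [-180.0, 0.0, 94.7]] meas [652.8  23.3  89.9] [-179.9   -0.    94.7]
(526.6, 325.8, 110, 114) [0.78, -0.254, -0.05, -0.0, -0.0, -0.054]
(526.6, 325.8, 9, 114) [0.78, -0.254, 0.203, -0.0, -0.0, -0.054]
```

carry_out:
  increments: [0.78, -0.254, -0.05, 0, 0, -0.054, 1, 0.78, -0.254, -0.05, 0, 0, -0.054, 1, 0.78, -0.254, -0.05, 0, 0, -0.054, 1, 0.78, -0.254, -0.05, 0, 0, -0.054, 1, 0.78, -0.254, -0.05, 0, 0, -0.054, 1, 0.78, -0.254, -0.05, 0, 0, -0.054, 1, 0.78, -0.254, 0.08, 0, 0, -0.054, 1, 0.78, -0.254, 0.16, 0, 0, -0.054, 1, 0.78, -0.254, 0.203, 0, 0, -0.054, 1, 0.78, -0.254, 0.203, 0, 0, -0.054, 1]

```text
time: 7.85
tool_pos: [526.2, 324.9, 7.7]
tcp_rot: [-179.9, 0.0, 114.1]
ft_force: [0.6, 0.4, 0.3]
finger_gap: 85.3
grip_force: 0.0
```

Run:
```python
from plan import *
plan([(526.6,325.8,9,114),(526.6,325.8,110,114)])
```

```text
t 7.85 cmd [[526.8, 325.9, 8.9], [-180.0, 0.0, 114.1]] meas [526.2 324.9   7.7] [-179.9    0.   114.1]
(526.6, 325.8, 9, 114) [-0.0, -0.0, -0.0, -0.0, 0.0, 0.0]
(526.6, 325.8, 110, 114) [-0.0, -0.0, -0.253, -0.0, 0.0, 0.0]
```

carry_out:
  increments: [0, 0, 0, 0, 0, 0, -1, 0, 0, 0, 0, 0, 0, -1, 0, 0, 0, 0, 0, 0, -1, 0, 0, 0, 0, 0, 0, -1, 0, 0, 0, 0, 0, 0, -1, 0, 0, 0, 0, 0, 0, -1, 0, 0, -0.05, 0, 0, 0, -1, 0, 0, -0.15, 0, 0, 0, -1, 0, 0, -0.253, 0, 0, 0, -1, 0, 0, -0.253, 0, 0, 0, -1]
  force: 40

```text
time: 9.1
tool_pos: [529.7, 327.4, 116.2]
tcp_rot: [179.5, -0.0, 114.1]
ft_force: [0.0, -0.4, -0.8]
finger_gap: 27.4
grip_force: 39.8
```

Run:
```python
from plan import *
s=sense();print(s['finger_gap'],s['grip_force'])
plan([(663.6,-100.4,110,94.7)])
```

```text
27.430416405262015 39.75805878639221
t 9.1 cmd [[526.8, 325.9, 110.1], [-180.0, 0.0, 114.1]] meas [529.7 327.4 116.2] [179.5  -0.  114.1]
(663.6, -100.4, 110, 94.7) [-1.112, -0.124, 0.0, -0.0, 0.0, 0.054]
```

Run:
```python
from plan import *
json.dump([[526.8,325.9,110.1],[180,0,114.1]],open("cmd.json","w"))
plan([(645,-20,110,94.7)])
```

```text
t 9.1 cmd [[526.8, 325.9, 110.1], [180.0, 0.0, 114.1]] meas [529.7 327.4 116.2] [179.5  -0.  114.1]
(645, -20, 110, 94.7) [-0.91, -0.083, 0.0, 0.0, -0.0, 0.054]
```

carry_out:
  increments: [-0.91, -0.083, 0, 0, 0, 0.054, -1, -0.91, -0.083, 0, 0, 0, 0.054, -1, -0.91, -0.083, 0, 0, 0, 0.054, -1, -0.91, -0.083, 0, 0, 0, 0.054, -1, -0.91, -0.083, 0, 0, 0, 0.054, -1, -0.91, -0.083, 0, 0, 0, 0.054, -1, -0.91, -0.083, 0, 0, 0, 0.054, -1, -0.91, -0.083, 0, 0, 0, 0.054, -1, -0.91, -0.083, 0, 0, 0, 0.054, -1, -0.91, -0.083, 0, 0, 0, 0.054, -1]

```text
time: 10.35
tool_pos: [645.0, -18.5, 110.1]
tcp_rot: [-180.0, -0.0, 94.8]
ft_force: [-0.0, 0.4, -0.9]
finger_gap: 27.3
grip_force: 39.7
```

Run:
```python
from plan import *
plan([(663.6,-100.4,90,94.7)]+[(663.6,-100.4,z,94.7) for z in (45,33,29,28.3)])
```

```text
t 10.35 cmd [[645.1, -19.9, 110.1], [180.0, -0.0, 94.7]] meas [645.  -18.5 110.1] [-180.    -0.    94.8]
(663.6, -100.4, 90, 94.7) [-0.204, 0.03, 0.05, 0.0, -0.0, -0.0]
(663.6, -100.4, 45, 94.7) [-0.204, 0.03, 0.163, 0.0, -0.0, -0.0]
(663.6, -100.4, 33, 94.7) [-0.204, 0.03, 0.193, 0.0, -0.0, -0.0]
(663.6, -100.4, 29, 94.7) [-0.204, 0.03, 0.203, 0.0, -0.0, -0.0]
(663.6, -100.4, 28.3, 94.7) [-0.204, 0.03, 0.204, 0.0, -0.0, -0.0]
```

carry_out:
  increments: [-0.204, 0.03, 0.05, 0, 0, 0, -1, -0.204, 0.03, 0.05, 0, 0, 0, -1, -0.204, 0.03, 0.05, 0, 0, 0, -1, -0.204, 0.03, 0.163, 0, 0, 0, -1, -0.204, 0.03, 0.193, 0, 0, 0, -1, -0.204, 0.03, 0.203, 0, 0, 0, -1, -0.204, 0.03, 0.204, 0, 0, 0, -1, -0.204, 0.03, 0.204, 0, 0, 0, -1, -0.204, 0.03, 0.204, 0, 0, 0, 0.2, -0.204, 0.03, 0.204, 0, 0, 0, 0.2]

```text
time: 11.6
tool_pos: [664.2, -100.3, 29.0]
tcp_rot: [180.0, 0.0, 94.7]
ft_force: [0.5, 0.2, -1.0]
finger_gap: 50.8
grip_force: 0.0
```

Run:
```python
from plan import *
plan([(663.6,-100.4,110,94.7),(560,-60,230,94.7)])
```

```text
t 11.6 cmd [[663.7, -100.3, 28.5], [180.0, 0.0, 94.7]] meas [ 664.2 -100.3   29. ] [180.    0.   94.7]
(663.6, -100.4, 110, 94.7) [-0.0, -0.0, -0.204, 0.0, 0.0, -0.0]
(560, -60, 230, 94.7) [0.121, -0.25, -0.504, 0.0, 0.0, -0.0]
```

carry_out:
  increments: [0, 0, 0, 0, 0, 0, 0.2, 0, 0, -0.1, 0, 0, 0, 0.2, 0, 0, -0.204, 0, 0, 0, 1, 0.121, -0.25, -0.504, 0, 0, 0, 1, 0.121, -0.25, -0.504, 0, 0, 0, 1, 0.121, -0.25, -0.504, 0, 0, 0, 1, 0.121, -0.25, -0.504, 0, 0, 0, 1, 0.121, -0.25, -0.504, 0, 0, 0, 1, 0.121, -0.25, -0.504, 0, 0, 0, 1, 0.121, -0.25, -0.504, 0, 0, 0, 1]

```text
time: 12.85
tool_pos: [560.0, -60.3, 228.5]
tcp_rot: [-179.9, -0.0, 94.7]
ft_force: [-0.5, 0.0, 0.2]
finger_gap: 85.4
grip_force: 0.0
```

Run:
```python
from plan import *
from fit import *
s=sense();print(s['time'],s['tool_pos'])
c,im=snap("wrist","w4");np.save("c_w4.npy",c,allow_pickle=True);snap("scene","s4")
a=cv2.resize(cv2.imread("pics/w4.png"),(800,600),interpolation=2);b=cv2.imread("pics/s4.png")[190:270,195:295]
a[440:600,600:800]=cv2.resize(b,(200,160));cv2.imwrite("pics/v4.png",a)
p=proj(c,[[542.4,-265.4,15]])[0];V=[(c,near(im,p,(4,120,90),(34,255,255),rad=20))]
x,e=fit(WED,[542.4,-265.4,-.37],V);print(x[:2],np.degrees(x[2]),e)
```

```text
12.85 [560.0497369  -60.28945249 228.52596915]
[ 541.79328375 -266.52066957] -20.830828631441378 [0.63]
```

View pics/v4.png

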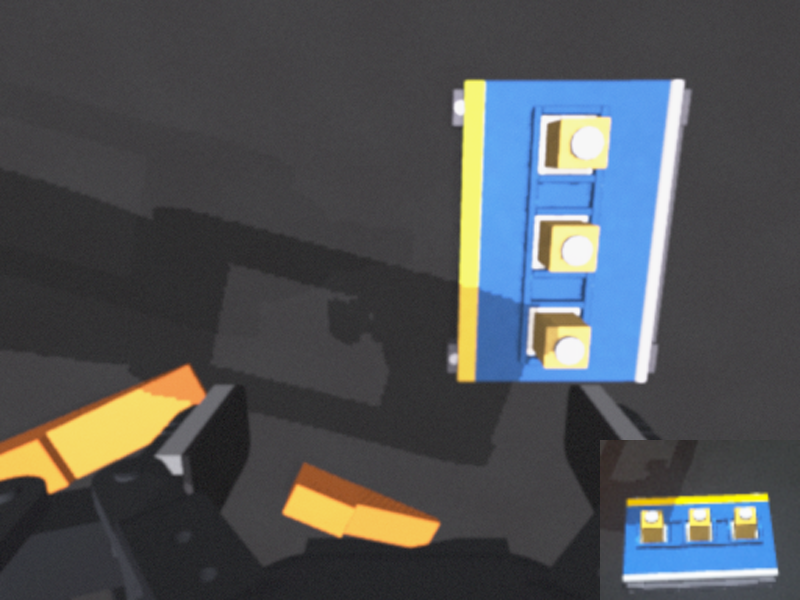

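All three inserts stand in their pockets, with pins at (588,143), (577,250) and (570,350), and the tray lies down. The wedge refit agrees with the first one. Now the wedge grasp, with a check of the insert heights.

Run:
```python
from plan import *
from fit import *
c4,i4=cal("w4"),load("w4");cs,i=viewer.get_calibration("scene"),load("s4")
for n,p in(("p0",(653.4,23.2)),("p1",(658.5,-38.6)),("p2",(663.6,-100.4))):
    V=[]
    for c,im in((c4,i4),(cs,i)):
        V.append((c,near(im,proj(c,[[*p,40]])[0],(8,70,70),(40,255,255),rad=14)))
    x,e=fit(INS,[*p,.08,19],V);print(n,x[:2].round(1),np.degrees(x[2]).round(1),x[3].round(1),e)
plan([(506.7,-252.6,100,159),(506.7,-252.6,40,159),(506.7,-252.6,6,159)])
```

```text
p0 [653.9  23.2] 4.0 16.9 [1.62, 1.15]
p1 [656.7 -37.6] 4.7 21.9 [1.94, 20.25]
p2 [ 663.8 -100.8] 4.7 18.0 [1.77, 0.91]
t 12.95 cmd [[560.1, -60.2, 230.1], [180.0, 0.0, 94.7]] meas [560.2 -60.2 229.1] [-179.9   -0.    94.7]
(506.7, -252.6, 100, 159) [-0.469, -0.172, 0.325, 0.0, 0.0, -0.179]
(506.7, -252.6, 40, 159) [-0.469, -0.172, 0.475, 0.0, 0.0, -0.179]
(506.7, -252.6, 6, 159) [-0.469, -0.172, 0.56, 0.0, 0.0, -0.179]
```

carry_out:
  increments: [-0.469, -0.172, 0.325, 0, 0, -0.179, 1, -0.469, -0.172, 0.325, 0, 0, -0.179, 1, -0.469, -0.172, 0.325, 0, 0, -0.179, 1, -0.469, -0.172, 0.325, 0, 0, -0.179, 1, -0.469, -0.172, 0.325, 0, 0, -0.179, 1, -0.469, -0.172, 0.325, 0, 0, -0.179, 1, -0.469, -0.172, 0.4, 0, 0, -0.179, 1, -0.469, -0.172, 0.475, 0, 0, -0.179, 1, -0.469, -0.172, 0.53, 0, 0, -0.179, 1, -0.469, -0.172, 0.56, 0, 0, -0.179, 1]

```text
time: 14.2
tool_pos: [506.1, -252.3, 4.3]
tcp_rot: [180.0, -0.1, 159.1]
ft_force: [0.5, -0.7, 0.0]
finger_gap: 85.7
grip_force: 0.0
```

Run:
```python
from plan import *
plan([(506.7,-252.6,6,159),(506.7,-252.6,16,159)])
```

```text
t 14.2 cmd [[506.8, -252.7, 6.1], [180.0, 0.0, 159.1]] meas [ 506.1 -252.3    4.3] [ 1.800e+02 -1.000e-01  1.591e+02]
(506.7, -252.6, 6, 159) [0.0, 0.0, 0.0, 0.0, 0.0, 0.0]
(506.7, -252.6, 16, 159) [0.0, 0.0, -0.025, 0.0, 0.0, 0.0]
```

carry_out:
  increments: [0, 0, 0, 0, 0, 0, -1, 0, 0, 0, 0, 0, 0, -1, 0, 0, 0, 0, 0, 0, -1, 0, 0, 0, 0, 0, 0, -1, 0, 0, 0, 0, 0, 0, -1, 0, 0, 0, 0, 0, 0, -1, 0, 0, 0, 0, 0, 0, -1, 0, 0, -0.01, 0, 0, 0, -1, 0, 0, -0.025, 0, 0, 0, -1, 0, 0, -0.025, 0, 0, 0, -1]
  force: 60

```text
time: 15.45
tool_pos: [507.3, -252.9, 16.6]
tcp_rot: [-180.0, 0.0, 159.1]
ft_force: [0.9, -0.4, -1.1]
finger_gap: 27.2
grip_force: 59.8
```

Run:
```python
from plan import *
s=sense();print(s['finger_gap'],s['grip_force'])
plan([(470,-54.2,16,184.7)])
```

```text
27.244963173892558 59.80410397052765
t 15.45 cmd [[506.8, -252.7, 16.1], [180.0, 0.0, 159.1]] meas [ 507.3 -252.9   16.6] [-180.     0.   159.1]
(470, -54.2, 16, 184.7) [0.263, 0.431, 0.0, -0.0, 0.0, -0.071]
```

carry_out:
  increments: [0.05, 0.11, 0, 0, 0, -0.018, -1, 0.12, 0.22, 0, 0, 0, -0.036, -1, 0.19, 0.32, 0, 0, 0, -0.054, -1, 0.263, 0.431, 0, 0, 0, -0.071, -1, 0.263, 0.431, 0, 0, 0, -0.071, -1, 0.263, 0.431, 0, 0, 0, -0.071, -1, 0.263, 0.431, 0, 0, 0, -0.071, -1, 0.263, 0.431, 0, 0, 0, -0.071, -1, 0.263, 0.431, 0, 0, 0, -0.071, -1, 0.263, 0.431, 0, 0, 0, -0.071, -1]
  force: 60

```text
time: 16.7
tool_pos: [470.2, -54.5, 16.0]
tcp_rot: [180.0, -0.0, -175.3]
ft_force: [1.1, -0.7, -2.4]
finger_gap: 26.9
grip_force: 60.1
```

Run:
```python
from plan import *
from fit import *
s=sense();print(s['finger_gap'],s['grip_force'],s['tool_pos'])
c,im=snap("wrist","w5");np.save("c_w5.npy",c,allow_pickle=True);snap("scene","s5")
a=cv2.resize(cv2.imread("pics/w5.png"),(800,600),interpolation=2);b=cv2.imread("pics/s5.png")[150:270,170:320]
a[440:600,600:800]=cv2.resize(b,(200,160));cv2.imwrite("pics/v5.png",a)
# yellow stripe points -> edge line at z 19
m=cv2.inRange(cv2.cvtColor(im,cv2.COLOR_RGB2HSV),(24,90,90),(34,255,255));n,l,st,ce=cv2.connectedComponentsWithStats(m)
for i in range(1,n):
    if st[i,4]>150: print(st[i],ce[i],plane(c,ce[i],19).round(1))
pr=proj(c,[[593.7,-44,19],[*(593.7-.0819*-100*1,),-44+99.7,19],[593.7+8.2,-44-99.7,19]]);print(pr.round(1))
```

```text
26.87088891705479 60.10385870933533 [470.17596394 -54.49337426  16.0411664 ]
[  0  31   9  76 427] [ 2.62763466 72.3793911 ] [ 400.4 -160.6   19. ]
[ 229  298   63   32 1544] [258.2234456  313.46243523] [499.9 -52.7  19. ]
[[260.4 463.4]
 [436.7 485.3]
 [ 77.7 463.5]]
```

View pics/v5.png

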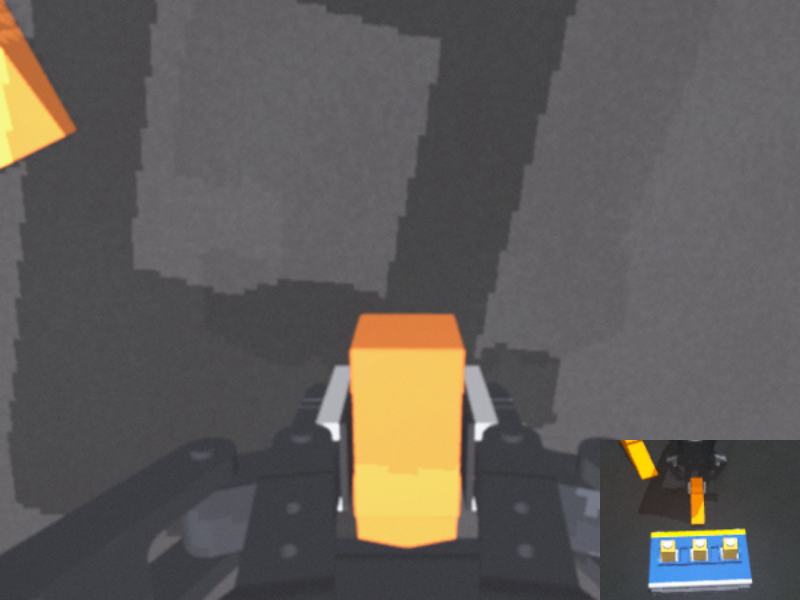

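The view shows the wedge square in the fingers, with its rear top edge at (408,350). The scene inset shows it lined up in front of the tray, nose toward the stripe.

Run:
```python
from plan import *
from fit import *
c=cal("w5");u=np.array([.9966,.0819]);e=np.array([593.7,-44])
for z in(39,40,41):
    P=plane(c,(408/1.5625,350/1.5625),z)[:2];print(P.round(1),"tail rel TCP along u",(P-[470,-54.2])@u)
f=lambda nose:(*((e+(nose-98)*u).round(1)),6.0,184.7)
plan([(470,-54.2,6,184.7),f(0),f(15),f(30)])
```

```text
[447.4 -55.7] tail rel TCP along u -22.63057628129757
[447.  -55.7] tail rel TCP along u -23.002675513796945
[446.7 -55.7] tail rel TCP along u -23.374774746296378
t 16.8 cmd [[470.0, -54.2, 16.1], [-180.0, 0.0, -175.3]] meas [470.2 -54.3  16.1] [-180.    -0.  -175.3]
(470, -54.2, 6, 184.7) [0.0, -0.0, 0.025, -0.0, 0.0, -0.0]
(np.float64(496.0), np.float64(-52.0), 6.0, 184.7) [-0.065, 0.0, 0.025, -0.0, 0.0, -0.0]
(np.float64(511.0), np.float64(-50.8), 6.0, 184.7) [-0.103, 0.0, 0.025, -0.0, 0.0, -0.0]
(np.float64(525.9), np.float64(-49.6), 6.0, 184.7) [-0.14, -0.0, 0.025, -0.0, 0.0, -0.0]
```

carry_out:
  increments: [0, 0, 0.012, 0, 0, 0, -1, 0, 0, 0.025, 0, 0, 0, -1, 0, 0, 0.025, 0, 0, 0, -1, -0.035, 0, 0.025, 0, 0, 0, -1, -0.065, 0, 0.025, 0, 0, 0, -1, -0.085, 0, 0.025, 0, 0, 0, -1, -0.103, 0, 0.025, 0, 0, 0, -1, -0.12, 0, 0.025, 0, 0, 0, -1, -0.14, 0, 0.025, 0, 0, 0, -1, -0.14, 0, 0.025, 0, 0, 0, -1]
  force: 60

```text
time: 18.05
tool_pos: [526.7, -50.0, 7.5]
tcp_rot: [-180.0, 0.0, -175.3]
ft_force: [-7.7, -1.0, 15.6]
finger_gap: 26.6
grip_force: 62.5
```

Run:
```python
from plan import *
snap("scene","s6");snap("top","t6")
u=np.array([.9966,.0819]);e=np.array([593.7,-44])
f=lambda nose:(*((e+(nose-98)*u).round(1)),6.0,184.7)
plan([f(35),f(42),f(47)])
```

```text
t 18.15 cmd [[525.8, -49.6, 6.1], [-180.0, 0.0, -175.3]] meas [526.7 -50.    7.5] [-180.     0.  -175.3]
(np.float64(530.9), np.float64(-49.2), 6.0, 184.7) [-0.013, -0.0, 0.0, -0.0, 0.0, -0.0]
(np.float64(537.9), np.float64(-48.6), 6.0, 184.7) [-0.03, 0.0, 0.0, -0.0, 0.0, -0.0]
(np.float64(542.9), np.float64(-48.2), 6.0, 184.7) [-0.043, 0.0, 0.0, -0.0, 0.0, -0.0]
```

carry_out:
  increments: [-0.005, 0, 0, 0, 0, 0, -1, -0.01, 0, 0, 0, 0, 0, -1, -0.015, 0, 0, 0, 0, 0, -1, -0.02, 0, 0, 0, 0, 0, -1, -0.025, 0, 0, 0, 0, 0, -1, -0.03, 0, 0, 0, 0, 0, -1, -0.036, 0, 0, 0, 0, 0, -1, -0.043, 0, 0, 0, 0, 0, -1, -0.043, 0, 0, 0, 0, 0, -1, -0.043, 0, 0, 0, 0, 0, -1]
  force: 60

```text
time: 19.4
tool_pos: [540.5, -48.8, 7.4]
tcp_rot: [-180.0, -0.4, -175.3]
ft_force: [-26.6, -3.4, 33.6]
finger_gap: 27.0
grip_force: 64.8
```

Run:
```python
from h import *
s=sense();print(s['time'],s['tool_pos'],s['ft_force'],s['grip_force'])
def stripe(im,box):
    m=cv2.inRange(cv2.cvtColor(im,cv2.COLOR_RGB2HSV),(24,90,90),(34,255,255));x0,x1,y0,y1=box
    k=m[y0:y1,x0:x1]; L=[]
    for h in(k[:,:(x1-x0)//2-12],k[:,(x1-x0)//2+12:]):
        p=np.argwhere(h); L.append(p[:,0].mean()+y0)
    return np.round(L,2)
for n,b in(("scene",(205,285,212,225)),("top",(238,318,158,178))):
    old=cv2.cvtColor(cv2.imread(f"pics/{n[0]}6.png"),cv2.COLOR_BGR2RGB)
    ims=[snap(n,f"{n[0]}7_{k}")[1] for k in range(1)]
    c=viewer.get_calibration(n);print(n,stripe(old,b),stripe(ims[0],b),"px for 4mm:",(proj(c,[[594,-44,23]])-proj(c,[[594,-44,19]])).round(2))
a=[cv2.resize(cv2.imread(f"pics/s{k}.png")[185:265,190:300],(550,400),interpolation=2) for k in("7_0",)]
b=[cv2.resize(cv2.imread(f"pics/t7_0.png")[110:190,225:275+0],(250,400),interpolation=2)]
cv2.imwrite("pics/v7.png",np.hstack(a+b))
```

```text
19.4 [540.46509019 -48.80162576   7.43840932] [-26.64426974  -3.39340066  33.5816294 ] 64.81473684310913
scene [220.18 218.57] [220.05 218.02] px for 4mm: [[-0.02 -0.91]]
top [170.25    nan] [170.14    nan] px for 4mm: [[ 0.05 -0.28]]<stdin>:7: RuntimeWarning: Mean of empty slice.
  ret = ret.dtype.type(ret / rcount)
```

View pics/v7.png

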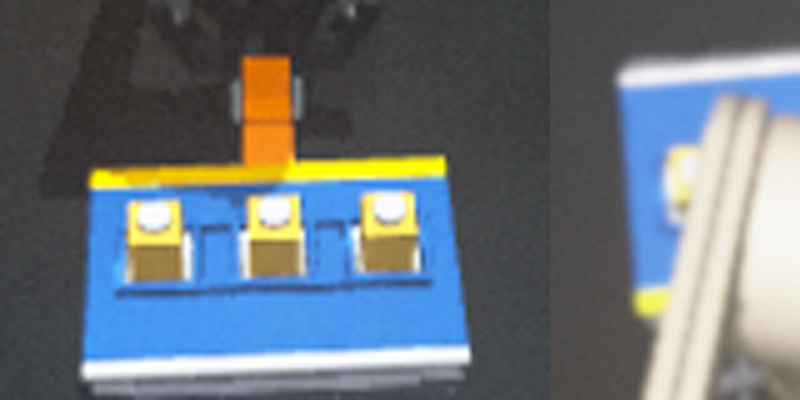

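The tray edge is lifting (about 2.5 mm) and the inserts are still upright. The wedge is pressing on the table harder than needed, so I'll ease z by 1 mm and push on a little.

carry_out:
  increments: [0, 0, -0.001, 0, 0, 0, -1, 0, 0, -0.0025, 0, 0, 0, -1, -0.002, 0, -0.0025, 0, 0, 0, -1, -0.004, 0, -0.0025, 0, 0, 0, -1, -0.006, 0, -0.0025, 0, 0, 0, -1, -0.008, 0, -0.0025, 0, 0, 0, -1, -0.009, 0, -0.0025, 0, 0, 0, -1, -0.009, 0, -0.0025, 0, 0, 0, -1, -0.009, 0, -0.0025, 0, 0, 0, -1, -0.009, 0, -0.0025, 0, 0, 0, -1]
  force: 60

```text
time: 20.75
tool_pos: [544.0, -48.3, 7.5]
tcp_rot: [-180.0, -0.4, -175.3]
ft_force: [-20.7, -0.2, 22.5]
finger_gap: 26.5
grip_force: 63.3
```

```bash
cat > m.py <<'E'
from h import *
s=sense();print(s['time'],s['tool_pos'].round(1),s['tcp_rot'].round(2),s['ft_force'].round(1),s['grip_force'])
P=[]
for k in range(6):
    c,im=snap("scene",f"s8");P.append(sense()['tool_pos'])
    H=cv2.cvtColor(im,cv2.COLOR_RGB2HSV)
    # blue/yellow boundary and outer boundary by column for left & right of wedge
    m=cv2.inRange(H,(20,90,60),(36,255,255))[212:228]
    old=cv2.inRange(cv2.cvtColor(cv2.imread("pics/s4.png"),cv2.COLOR_BGR2HSV),(20,90,60),(36,255,255))[212:228]
    if k==5:
        g=lambda m,a,b:np.argwhere(m[:,a:b])[:,0].mean()
        print("up px vs down L,R:",[round(g(old,a,b)-g(m,a,b),2) for a,b in((212,234),(254,276))],"0.227 px/mm")
print(np.mean(P,0).round(1))
E
python3 m.py
```

```text
20.75 [544.  -48.3   7.5] [-180.     -0.35 -175.3 ] [-20.7  -0.2  22.5] 63.29611659049988
up px vs down L,R: [np.float64(0.58), np.float64(0.59)] 0.227 px/mm
[544.  -48.3   7.5]
```

carry_out:
  increments: [0, 0, -0.001, 0, 0, 0, -1, -0.002, 0, -0.001, 0, 0, 0, -1, -0.004, 0, -0.001, 0, 0, 0, -1, -0.006, 0, -0.001, 0, 0, 0, -1, -0.008, 0, -0.001, 0, 0, 0, -1, -0.008, 0, -0.001, 0, 0, 0, -1, -0.008, 0, -0.001, 0, 0, 0, -1, -0.008, 0, -0.001, 0, 0, 0, -1, -0.008, 0, -0.001, 0, 0, 0, -1, -0.008, 0, -0.001, 0, 0, 0, -1]
  force: 60

```text
time: 22.3
tool_pos: [547.5, -47.9, 7.5]
tcp_rot: [180.0, -0.3, -175.3]
ft_force: [-17.7, -2.2, 17.4]
finger_gap: 26.9
grip_force: 62.6
```

```bash
python3 m.py
python3 - <<'E'
import cv2
cv2.imwrite("pics/v8.png",cv2.resize(cv2.imread("pics/s8.png")[185:265,190:300],(770,560),interpolation=2))
E
```

```text
22.3 [547.5 -47.9   7.5] [ 179.99   -0.31 -175.3 ] [-17.7  -2.2  17.4] 62.55412817001343
up px vs down L,R: [np.float64(0.81), np.float64(0.71)] 0.227 px/mm
[547.5 -48.    7.5]
```

View pics/v8.png

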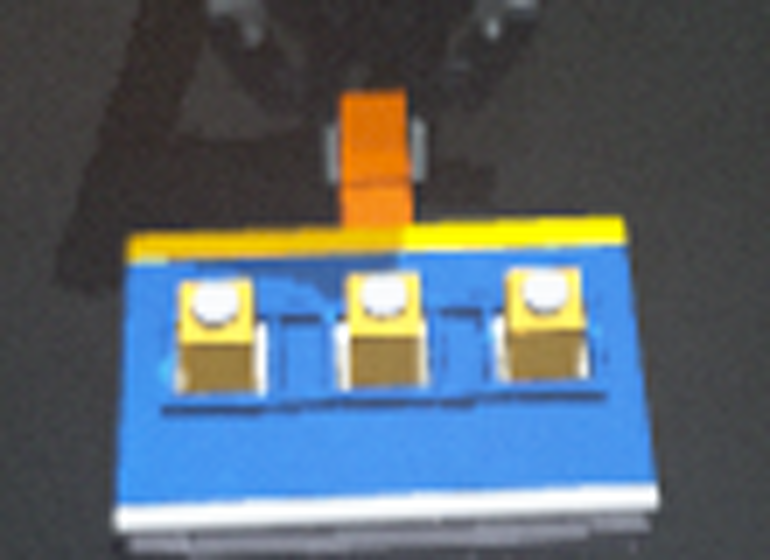

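The wedge is under the stripe at (375,225) and all three inserts are upright. The lift is about 3.4 mm from the image and 4.4 mm from the wedge's travel, both inside the 2–7 mm range.

```bash
python3 -c "
from bench import order
print(order.hand_in())"
```

```text
the job is handed in; nothing more can be done
None
```

The job is handed in, with no verdict returned: all three inserts stand in their pockets and the gripped wedge, flat on the table, holds the tray's front edge up by my estimate of about 4 mm.

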